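# Set the iris lever to the rider mark from the open stop

### The arm

A 6-joint arm with a two-finger parallel gripper is mounted at the origin on a cart in front of the work surface, level with it; the furniture and walls round the work are solid. World frame = base frame: x ahead of the robot, y to its left, z up, the work surface at z = 0. Lengths are in mm, angles in rad, forces in N, time in s.
With the tool pointing down it reaches from about 300 to 775 mm from the base axis. Payload 14.6 kg.
Tool frame: the origin (TCP) lies on the centre line of the jaws, within the pads' length; the fingertips stand 19 mm ahead of it and the grasp point (between the pads) is the TCP (bot.tip_reach is the distance from the TCP to the fingertips, in mm); z points along the fingers, y is the line along which they close (so a half turn about z gives the same grasp; the last joint's range is limited). The gripper opens to 85 mm and grips with 20 to 120 N. Pads are 22 mm wide; open, the fingers measure 114 mm over their backs; the gripper's body (76 mm by 85 mm) begins 54 mm behind the grasp point. The pads swing forward as they close: fully open they stand 13 mm farther back than shut.
Start: joints at [1.168, 0.3, 1.521, -0, 1.321, -0.067], TCP at [181.236, 519.272, 250.281] pointing down, gripper open.
Joint ranges: [-3.03, 3.03], [-0.79, 2.21], [0.23, 2.52], [-1.04, 4.18], [0, 3.07], [-2.55, 2.55]. Speed limits (rad/s): [2.22, 2.22, 2.57, 3.14, 3.14, 3.14].

### API

Orientations are given as a unit quaternion [w, x, y, z].
In Python, from rig import bot gives the robot as it stands. Calls block until the motion is done:
- bot.move_to(position, orientation): joint-space move of the TCP to a pose.
- bot.servo_line(position, attitude=None, speed=150, until_force=None): straight line of the TCP; attitude=None keeps the orientation; speed is the mean speed in mm/s. With until_force (N) it stops when the force on the tool has changed by that much, and returns True; else False.
- bot.move_joints(angles): joint-space move.
- bot.move_gripper(opening, grip_force=None): finger opening in mm; grip_force is the grip in N (None keeps the last); returns when the fingers have stopped.
- bot.dwell(seconds).
- bot.ik(position, orientation): joint angles nearest the present ones, or None.
- bot.read_state(): the state.
- bot.read_camera(name): name is "scene" or "top"; returns a dict with "image" (480x640x3 uint8, blue, green, red), "depth" (480x640 float32, mm along the optical axis (not along the pixel's ray), 0 where there is no reading), "fovy" (degrees; the focal length in pixels is half the picture's height over the tangent of half this angle, whatever the lens; pixels are square), "cx", "cy" (the principal point, pixels), "eye" and "attitude" of the camera in the world. Camera axes: x right, y down, z forward; pixel columns grow to the right and rows downward; lengths in mm; the calibration is good to about 2 mm. A picture is of the moment at which its call begins.
A pose or a line that the arm cannot do raises bot.MotionError and nothing moves.
- bot.finish_job(): hands the job in; it is judged then, once.
The state is a dict: "clock": time; "joint_positions": joint angles; "qvel": joint speeds; "effort": joint torques, N m; "ee_pos": TCP position; "tool_rot": TCP orientation; "ft_force": force on the tool from outside, world axes, zero at the start; "moment": the same for the moment, N m; "grip_width": finger opening in mm; "grip_force": force on a finger pad.
Only numpy, scipy, OpenCV 4.12 (cv2) and the standard library are available. Lean on these libraries where they do the work, as an engineer would, in place of code of your own. Each camera call takes 0.05 s, during which the arm holds its last target. There are 200 camera calls.

### The job

Set the iris stage on the desk: with the fingertips, push the upright paddle of its lever round, counter-clockwise seen from above, all the way to the open stop, then push it back until the lever's pointer lines up with the tongue of the rider clamped on the scale's rim, and take the hand away. Push only against one side of the paddle at a time, do not pinch it, and leave the stage, the rider and the things standing round it where they are.

Things in the scene. Friction and masses are not known exactly. Their poses are not given: they have to be found in the camera images.
- iris_stage: Iris stage, loose on rubber feet, 3.5 kg: dark steel base 190x190 mm, 14 mm high; on it a round aluminium scale drum 172 mm across, its marked top 34 mm above the desk; on that a black ring 92 mm across with an iris, top 47 mm above the desk. Origin: centre of the underside, on the ring's vertical axis; z up; the 120 degree scale lies round the -x direction.
- lever (a joint): Angle of ring and lever about the vertical axis through the stage's origin, rad. 0 = closed stop, 2.094 = open stop (a small steel peg shows each); grows counter-clockwise seen from above. At value q the lever points, in the stage's frame, 2.094 + q rad from the x axis towards the y axis. It stays where it is left; dry friction, about 1.7 N at the paddle.
- paddle (a point): Centre of the lever's upright grey paddle, 60 mm from the axis, 69 mm above the desk; x points outward along the lever. The paddle is 24 mm radially by 12 mm across the direction of motion, from 46 to 92 mm above the desk; the steel arm under it and all else on the stage is no higher than 47 mm.
- rider (a joint): Angle of the rider on the scale's rim, rad, counted exactly as the lever's: the pointer is at the rider when both values are equal. Clamped stiffly; it must stay.
- pointer_tip (a point): Tip of the lever's thin black pointer, 78 mm from the axis and 37.5 mm above the desk; x points outward along the lever.
- rider_index (a point): Inner end of the rider's tongue, where the pointer shall come: 78 mm from the axis, 37.5 mm above the desk; x points radially outward, y counter-clockwise along the rim. The rider is a black block 18 mm wide, 78 to 104 mm from the axis, its top 40 mm above the desk, with a small steel clamp screw outside.
- closed_flank: Half of the paddle on the side of the closed stop, 24 mm radially by 6 mm, 46 mm high; pushing its face moves the lever to the open stop. Origin at the centre of its underside, x outward along the lever.
- open_flank: The other half of the paddle, on the side of the open stop; pushing its face moves the lever to the closed stop. Same size and origin. Force on both halves at once counts as pinching.
- sample_pot: Bystander: small sample pot with white ribbed lid, 50 mm across, 54 mm high, loose; origin under its centre.
- tin: Bystander: flat round tin, 66 mm across, 24 mm high, loose; origin under its centre.
- check_source: Bystander: small disc, 25 mm across, 7 mm high, loose; origin under its centre.

How it is judged:
By the outcome, as a careful person would: the job done as asked, in the order asked, and still so for the second after the job is handed in, with the robot touching nothing.
It also fails if it takes over 51 s, if anything falls off the work surface, if the arm or the gripper's body presses on something with over 40 N, if the wrist force passes 120 N, or if a joint passes its speed limit or range.

## Working session

There is one attempt and no reset: what is moved stays moved. The work goes in short steps, each a Python script; the robot and the scene stay as the last script left them, time stands still between calls to the robot, and variables do not carry over. Pictures are saved under pics/ and viewed, at most 10 in all, crops included, and the job is handed in when it is done.

```bash
mkdir -p pics; ls; cat > h.py <<'E'
import numpy as np, cv2
from rig import bot
from scipy.spatial.transform import Rotation as R
def quat(q): return R.from_quat([q[1],q[2],q[3],q[0]])
def cam(name):
    c=bot.read_camera(name); c['f']=240/np.tan(np.radians(c['fovy'])/2)
    a=np.array(c['attitude'],float); c['R']=quat(a).as_matrix() if a.size==4 else a.reshape(3,3)
    return c
def cloud(c):
    v,u=np.mgrid[:480,:640]; d=c['depth']
    p=np.stack([(u-c['cx'])/c['f']*d,(v-c['cy'])/c['f']*d,d],-1)
    return p@c['R'].T+np.array(c['eye'])
def onplane(c,uv,z):
    uv=np.atleast_2d(uv).astype(float)
    r=np.c_[(uv[:,0]-c['cx'])/c['f'],(uv[:,1]-c['cy'])/c['f'],np.ones(len(uv))]@c['R'].T
    e=np.array(c['eye']); return e+r*((z-e[2])/r[:,2])[:,None]
def proj(c,P):
    p=(np.atleast_2d(P)-np.array(c['eye']))@c['R']
    return np.c_[p[:,0]/p[:,2]*c['f']+c['cx'],p[:,1]/p[:,2]*c['f']+c['cy']]
E
python3 - <<'E'
from h import *
import pickle
for n in ("top","scene"):
    c=cam(n); cv2.imwrite(f"pics/{n}0.png",c['image']); pickle.dump(c,open(n+'0.pkl','wb'))
    print(n,c['fovy'],c['cx'],c['cy'],c['eye'],c['attitude'])
print(bot.read_state())
E
```

```text
pics
top 47.47269938686688 321.212856391426 243.8882606186077 [426.8896285  111.84153958 943.04075114] [-0.08731694  0.74712901 -0.65466229  0.07477491]
scene 53.27547114160497 316.86884312270155 242.9906056642004 [ 195.32581126 -326.02048388  668.95277913] [-0.35991537  0.86116995 -0.33371942  0.13220663]
{'clock': 0.1, 'joint_positions': array([ 1.16836866e+00,  3.00421737e-01,  1.52153459e+00,  2.39747419e-05,
        1.32070750e+00, -6.66075330e-02]), 'qvel': array([-0.00024265, -0.00018512, -0.00166876, -0.00013285, -0.00272541,
        0.00087859]), 'effort': array([-3.11916995e-05, -5.44377959e+01, -3.62372410e+01, -9.38764697e-05,
        3.02793371e-03,  6.77677895e-05]), 'ee_pos': array([181.17354104, 519.09532263, 249.76805045]), 'tool_rot': array([-1.35751531e-04,  1.67125084e-01,  9.85935555e-01, -5.18228282e-04]), 'ft_force': array([0.3525304 , 0.50276109, 0.2622932 ]), 'moment': array([-0.01049738, -0.03007575,  0.0032698 ]), 'grip_force': 0.0, 'grip_width': 85.42188269390914}
```

View pics/top0.png

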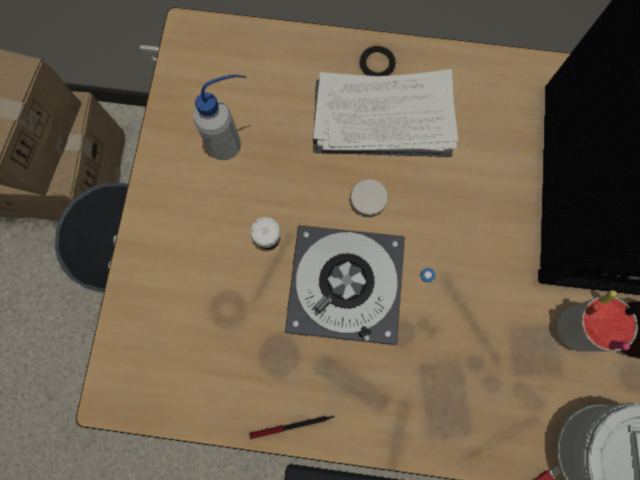

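View pics/scene0.png

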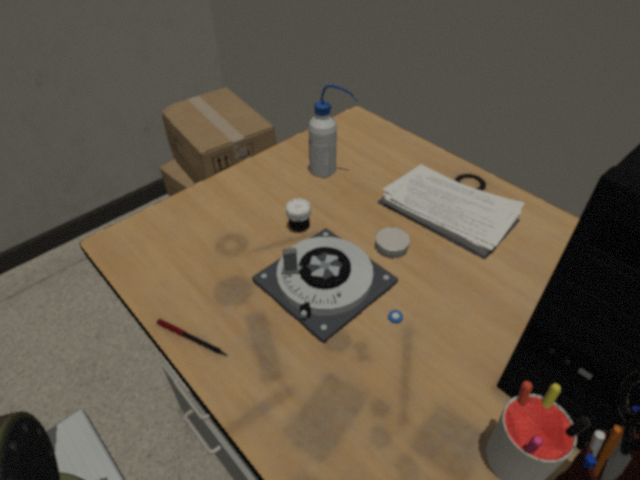

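The top view shows the stage base with corners near (299,227), (405,238), (397,343) and (287,333). The paddle is at about (320,303), the rider at about (364,334) and the scale is on the lower side. The pot is at (265,233), the tin at (369,197) and the disc at (428,275). Next I'll fit these.

```bash
python3 - <<'E'
from h import *
import pickle
c=pickle.load(open('top0.pkl','rb')); P=cloud(c); g=cv2.cvtColor(c['image'],cv2.COLOR_BGR2GRAY)
# base corners at z=14
cor=np.array([[299,227],[405,238],[397,343],[287,333]],np.float32)
m=(np.abs(P[...,2]-14)<5)
B=onplane(c,cor,14); print(B.round(1)); print("sides",np.linalg.norm(B-np.roll(B,-1,0),axis=1).round(1), B.mean(0).round(1))
# drum: bright px in neighbourhood
mask=np.zeros_like(g); cv2.fillConvexPoly(mask,cor.astype(int),255)
w=((g>150)&(mask>0)).astype(np.uint8)
n,l,s,_=cv2.connectedComponentsWithStats(w); k=1+s[1:,4].argmax()
cn=max(cv2.findContours((l==k).astype(np.uint8),cv2.RETR_EXTERNAL,cv2.CHAIN_APPROX_NONE)[0],key=len)
W=onplane(c,cv2.convexHull(cn)[:,0],34)[:,:2]
A=np.c_[2*W,np.ones(len(W))]; x=np.linalg.lstsq(A,(W**2).sum(1),rcond=None)[0]
print("drum",x[:2],"r",np.sqrt(x[2]+x[:2]@x[:2]))
# heights
for uv in [(320,303),(364,334),(346,280),(265,233),(369,197),(428,275),(325,340)]: print(uv,P[uv[1],uv[0]].round(1))
q=P.reshape(-1,3); s=(q[:,2]>60)&(q[:,2]<100)&(np.linalg.norm(q[:,:2]-x[:2],axis=1)<95); t=q[s]; print("paddle",s.sum(),t.mean(0),t.min(0),t.max(0))
# rectified crop at z=36
sz=600; mm=200/sz; vv,uu=np.mgrid[:sz,:sz]
X=np.stack([x[0]+100-vv*mm, x[1]+100-uu*mm, np.full(vv.shape,36.)],-1).reshape(-1,3)
m=proj(c,X).reshape(sz,sz,2).astype(np.float32)
cv2.imwrite('pics/rect0.png',cv2.remap(c['image'],m[...,0],m[...,1],cv2.INTER_CUBIC))
E
```

```text
[[667.8 185.7  14. ]
 [672.4  -1.2  14. ]
 [490.1  -5.5  14. ]
 [482.2 179.8  14. ]]
sides [187.  182.3 185.4 185.6] [578.1  89.7  14. ]
drum [579.57369424  92.04373929] r 83.856074927921
(320, 303) [530.3 129.7  91.3]
(364, 334) [495.4  53.   43.7]
(346, 280) [579.5  92.9  45.7]
(265, 233) [639.7 237.9  53.3]
(369, 197) [735.1  70.2  25.4]
(428, 275) [614.  -48.5   4.6]
(325, 340) [4.799e+02 1.148e+02 3.000e-01]
paddle 141 [530.67445978 126.49959606  88.01945687] [519.73200761 116.09239995  62.77453518] [542.56651993 137.11581894  95.45015417]
```

View pics/rect0.png

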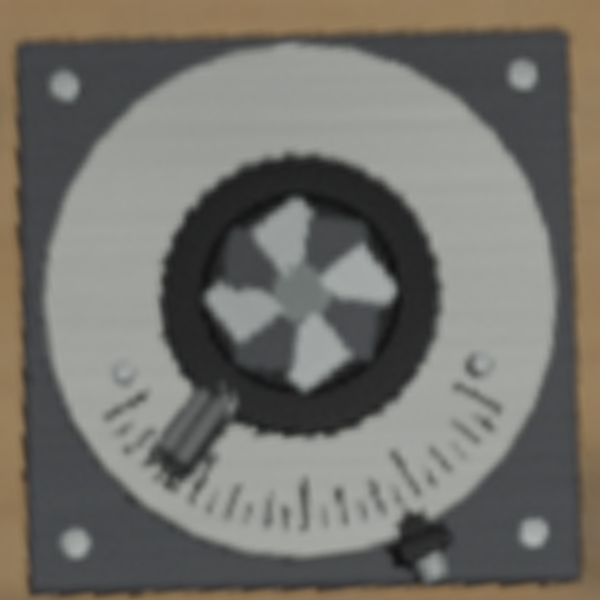

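The rectified view (up = +x, left = +y) has the drum centred at (300,300). The lever is at lower-left, about 145° in the world frame. The rider tongue tip is at about (417,515), roughly 207°. The stage yaw is about 1.7°, so the open stop should be near 242°. The sizes agree with those given: drum 171 mm, paddle radius 59.8 mm, paddle top 92 mm.

I'll push with closed fingers, using the tool x side against the paddle.

```bash
cat >> h.py <<'E'
C=np.array([579.5,92.0])
def pose(th,s,z,sg,r=60):
    "th lever angle deg; s tangential (CCW+) offset of finger centre"
    t=np.radians(th); er=np.array([np.cos(t),np.sin(t)]); et=np.array([-er[1],er[0]])
    p=C+r*er+s*et; x=np.r_[sg*et,0]; zz=np.array([0,0,-1.]); M=np.c_[x,np.cross(zz,x),zz]
    q=R.from_matrix(M).as_quat(); return np.r_[p,z],np.array([q[3],*q[:3]])
E
python3 - <<'E'
from h import *
for sg in (1,-1):
  for th,s,z in [(145,-35,150),(145,-35,76),(242,-17,76),(242,35,76),(207,17,76)]:
    j=bot.ik(*pose(th,s,z,sg)); print(sg,th,s,None if j is None else np.round(j,2))
bot.move_gripper(0,20); s=bot.read_state(); print(s['clock'],s['grip_width'],bot.tip_reach)
E
```

```text
1 145 -35 [ 0.21  0.45  1.56 -0.    1.13 -2.32]
1 145 -35 [ 0.21  0.55  1.61 -0.    0.98 -2.32]
1 242 -17 [ 0.02  0.49  1.71 -0.    0.95  2.08]
1 242 35 [-0.02  0.57  1.58 -0.    1.    2.04]
1 207 17 None
-1 145 -35 [ 0.21  0.45  1.56 -0.    1.13  0.82]
-1 145 -35 [ 0.21  0.55  1.61 -0.    0.98  0.82]
-1 242 -17 [ 0.02  0.49  1.71 -0.    0.95 -1.06]
-1 242 35 [-0.02  0.57  1.58 -0.    1.   -1.11]
-1 207 17 [ 0.02  0.48  1.72 -0.    0.94 -0.45]
0.8667 0.06783965814049014 19.0
```

```bash
python3 - <<'E'
from h import *
z=76
bot.move_to(*pose(145,-35,150,-1)); bot.servo_line(pose(145,-35,z,-1)[0],speed=100)
hit=bot.servo_line(pose(145,-10,z,-1)[0],speed=20,until_force=1.2)
def rel():
    s=bot.read_state(); return s['clock'],s['ee_pos'].round(1),s['ft_force'].round(2)
print(hit,rel())
p=bot.read_state()['ee_pos'][:2]-C; t=np.radians(145); off=p@np.array([-np.sin(t),np.cos(t)]); print("s contact",off)
for th in np.arange(150,237,5):
    P,q=pose(th,-17,z,-1); h=bot.servo_line(P,q,speed=40,until_force=8)
    if h: print("force stop at",th); break
    if th%20==0: print(th,rel())
print(rel())
E
```

```text
True (4.5083, array([540.3, 140.9,  75.7]), array([ 0.43,  0.38, -0.04]))
s contact -17.55579085747185
160 (5.3833, array([529. , 128.6,  76. ]), array([ 1.1 , -0.2 ,  0.91]))
180 (6.5167, array([519.6, 109.1,  76. ]), array([ 0.47, -0.06,  0.92]))
200 (7.65, array([517.3,  87.6,  76. ]), array([0.39, 0.64, 0.23]))
220 (8.7833, array([522.6,  66.6,  76. ]), array([-0.18,  0.93, -0.02]))
(9.6333, array([531.1,  52.7,  76. ]), array([ 0.35,  0.33, -1.12]))
```

```bash
python3 - <<'E'
from h import *
z=76; f0=None
for th in np.arange(236,250,1.0):
    P,q=pose(th,-17,z,-1); h=bot.servo_line(P,q,speed=10,until_force=4)
    s=bot.read_state(); t=np.radians(th); ft=s['ft_force'][:2]@np.array([-np.sin(t),np.cos(t)])
    d=s['ee_pos'][:2]-C
    print(th,h,round(ft,2),np.degrees(np.arctan2(d[1],d[0]))%360+np.degrees(np.arctan2(17,60)))
    if h or ft<-6: break
bot.dwell(0.3); s=bot.read_state(); print(s['clock'],s['ft_force'])
# back off, up
P,q=pose(th,-30,z,-1); bot.servo_line(P,speed=60); P,q=pose(th,-30,140,-1); bot.servo_line(P,speed=150)
P,q=pose(th,38,140,-1); bot.servo_line(P,speed=150)
j=bot.read_state()['joint_positions'].copy(); j[0]-=0.6; bot.move_joints(j)
c=cam("top"); print(bot.read_state()['clock'])
import pickle; pickle.dump(c,open('top1.pkl','wb'))
sz=600; mm=200/sz; vv,uu=np.mgrid[:sz,:sz]
X=np.stack([C[0]+100-vv*mm, C[1]+100-uu*mm, np.full(vv.shape,36.)],-1).reshape(-1,3)
m=proj(c,X).reshape(sz,sz,2).astype(np.float32)
cv2.imwrite('pics/rect1.png',cv2.remap(c['image'],m[...,0],m[...,1],cv2.INTER_CUBIC))
E
```

```text
236.0 False -1.22 235.82544882234714
237.0 False -0.75 236.94652172809182
238.0 False -1.18 238.05275052039477
239.0 False -0.81 239.07222407767242
240.0 False -0.61 240.06668424354635
241.0 False -1.6 241.00200389241957
242.0 True -0.63 240.99113153264778
11.6917 [-0.10403226 -0.31130985  0.34421961]
14.5583
```

View pics/rect1.png

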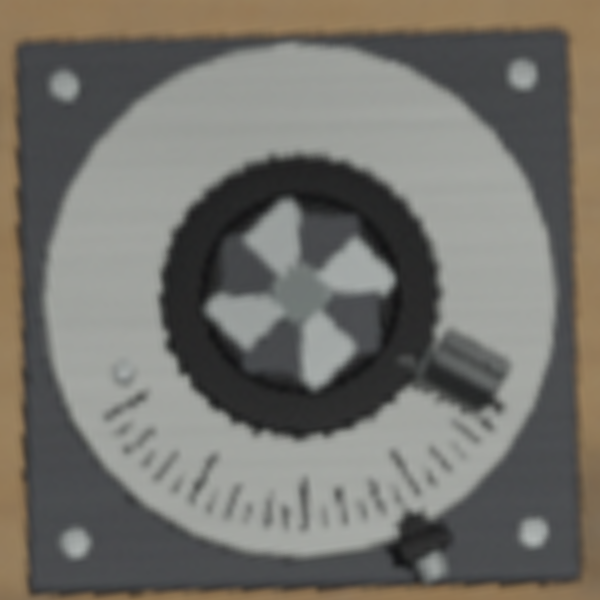

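The lever now sits at the open stop. The pointer tip is at about (502,405), or 242°, and bisecting the pegs gives a stage yaw of 1.65°, which puts the stop at 241.65°. The force stop confirms it, and the stage, at the same pixels as before, has not moved. Next I'll push back to a few degrees short of the rider and measure.

```bash
cat >> h.py <<'E'
def away(th,s):
    P,q=pose(th,s+18,76,-1); bot.servo_line(P,speed=80); P[2]=140; bot.servo_line(P,speed=150)
    j=bot.read_state()['joint_positions'].copy(); j[0]-=0.6; bot.move_joints(j)
def zoom(c,name,z=37.5,cx=-70,cy=-40,size=60,sz=600):
    mm=size/sz; vv,uu=np.mgrid[:sz,:sz]
    X=np.stack([C[0]+cx+size/2-vv*mm, C[1]+cy+size/2-uu*mm, np.full(vv.shape,z)],-1).reshape(-1,3)
    m=proj(c,X).reshape(sz,sz,2).astype(np.float32)
    cv2.imwrite(name,cv2.remap(c['image'],m[...,0],m[...,1],cv2.INTER_CUBIC))
E
python3 - <<'E'
from h import *
import pickle
z=76
P,q=pose(241.6,38,140,-1); bot.move_to(P,q); P[2]=z; bot.servo_line(P,speed=120)
P,q=pose(241.6,23,z,-1); bot.servo_line(P,speed=60)
h=bot.servo_line(pose(241.6,12,z,-1)[0],speed=15,until_force=1.2)
d=bot.read_state()['ee_pos'][:2]-C; t=np.radians(241.6); print(h,"s",d@np.array([-np.sin(t),np.cos(t)]))
for th in [238,234,230,226,222,218,215,213]:
    P,q=pose(th,17.5,z,-1); h=bot.servo_line(P,q,speed=30,until_force=8)
    if h: print("stop",th); break
print(bot.read_state()['ee_pos'],bot.read_state()['ft_force'])
away(213,17.5)
c=cam("top"); pickle.dump(c,open('top2.pkl','wb')); zoom(c,'pics/z2.png'); print(bot.read_state()['clock'])
Pc=cloud(c).reshape(-1,3); k=(Pc[:,2]>85)&(Pc[:,2]<97)&(np.linalg.norm(Pc[:,:2]-C,axis=1)<90); t=Pc[k].mean(0)[:2]-C
print(k.sum(),np.degrees(np.arctan2(t[1],t[0]))%360,np.hypot(*t))
E
```

```text
True s 15.71753877218081
[538.78627563  44.63143512  75.9866231 ] [-0.64468234  0.66062003 -0.93377625]
21.9083
121 214.24106986740043 59.14967195104155
```

View pics/z2.png

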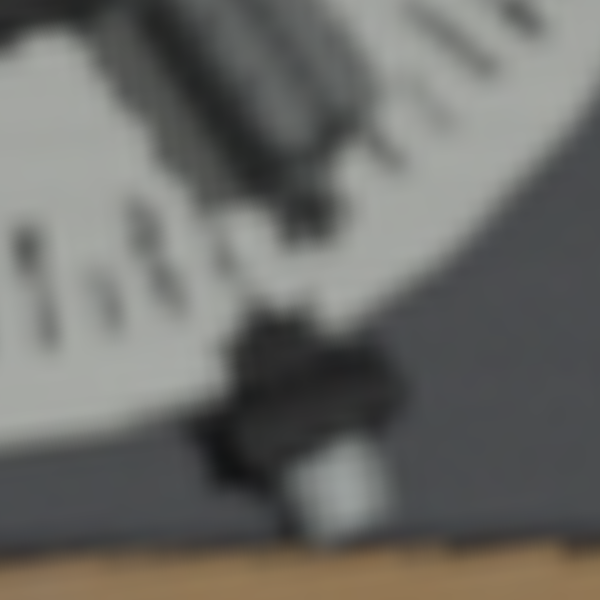

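The zoom shows the pointer tip at about (308,240) and the tongue tip at about (285,305). The pointer is a few degrees counter-clockwise of the tongue, as planned. At about 1.7 mm per native pixel I need sub-pixel values, so I'll use polar darkness profiles.

```bash
cat >> h.py <<'E'
C2=np.array([579.9,91.9])
def polar(c,z=37.5,r=np.arange(72,90,1.),a=np.arange(195,250,.25),ctr=C2):
    A,Rr=np.meshgrid(np.radians(a),r)
    X=np.stack([ctr[0]+Rr*np.cos(A),ctr[1]+Rr*np.sin(A),np.full(A.shape,z)],-1).reshape(-1,3)
    m=proj(c,X).reshape(*A.shape,2).astype(np.float32)
    g=cv2.cvtColor(c['image'],cv2.COLOR_BGR2GRAY)
    return a,r,cv2.remap(g,m[...,0],m[...,1],cv2.INTER_LINEAR)
E
python3 - <<'E'
from h import *
import pickle
S=cam("scene"); pickle.dump(S,open('scene2.pkl','wb'))
out=[]
for n,c in (('top0',pickle.load(open('top0.pkl','rb'))),('top1',pickle.load(open('top1.pkl','rb'))),('top2',pickle.load(open('top2.pkl','rb'))),('scene0',pickle.load(open('scene0.pkl','rb'))),('scene2',S)):
    a,r,I=polar(c); out.append(cv2.resize(I,(800,115),interpolation=cv2.INTER_NEAREST))
    print(n)
    for lo,hi,nm in ((73,77,'ptr'),(80,84,'tongue')):
        p=I[(r>=lo)&(r<=hi)].mean(0)
        print(nm,' '.join(f"{int(p[i:i+4].mean())}" for i in range(0,len(a)-3,4)))
cv2.imwrite('pics/pol2.png',np.vstack(out))
E
```

```text
top0
ptr 149 139 150 159 153 136 133 148 160 155 142 139 153 160 155 139 133 148 157 149 134 138 156 161 155 141 139 153 161 158 151 151 159 163 157 143 138 149 156 144 121 120 141 151 142 128 130 147 159 162 163 164 165 165 165
tongue 164 163 163 163 163 162 156 139 107 82 64 58 67 85 109 135 154 159 159 159 159 160 161 161 161 161 160 160 159 159 159 159 159 159 159 160 162 162 161 160 157 157 157 157 156 156 156 156 157 159 159 158 157 157 157
top1
ptr 150 140 152 161 154 137 134 150 161 156 143 140 154 162 156 140 134 150 159 151 136 139 157 162 156 142 140 154 162 160 153 153 161 164 158 145 139 151 158 146 122 120 140 148 135 110 96 113 140 153 156 156 155 153 151
tongue 165 165 165 165 165 164 157 140 108 83 64 59 68 87 110 137 156 161 161 161 161 161 162 162 162 162 161 161 160 160 160 160 160 160 161 161 163 163 163 161 159 159 158 158 158 157 157 157 158 160 160 159 158 159 159
top2
ptr 150 140 152 161 154 137 134 150 161 156 143 140 154 162 155 134 105 86 73 82 104 132 154 161 155 141 140 154 162 160 153 152 160 164 158 144 139 151 158 146 122 121 142 152 143 129 131 148 1
[... 347 characters left out ...]
 126 131 131 125 122 127 132 133 131 132 135 138 136 128 127 131 135 132 127 125 127 128 120 114 117 127 136 140 142 143 144 145 145
tongue 140 140 139 139 137 131 119 100 79 59 45 39 43 60 85 111 127 134 138 139 138 137 137 139 140 140 140 141 140 140 140 140 141 141 140 141 141 142 141 141 141 140 139 139 138 138 139 140 139 140 141 141 141 142 143
scene2
ptr 60 60 59 59 59 58 57 58 59 58 58 59 59 60 59 58 59 60 59 58 57 57 56 54 55 56 55 55 55 56 57 58 59 59 58 57 57 57 56 56 58 59 59 59 59 58 57 59 63 67 70 73 77 79 81
tongue 60 60 59 59 59 59 59 58 58 58 59 59 59 59 60 59 60 59 59 58 58 59 59 57 55 55 56 55 56 58 58 59 59 59 58 56 56 56 56 57 57 56 56 57 63 70 76 79 79 80 80 80 81 81 81
```

View pics/pol2.png

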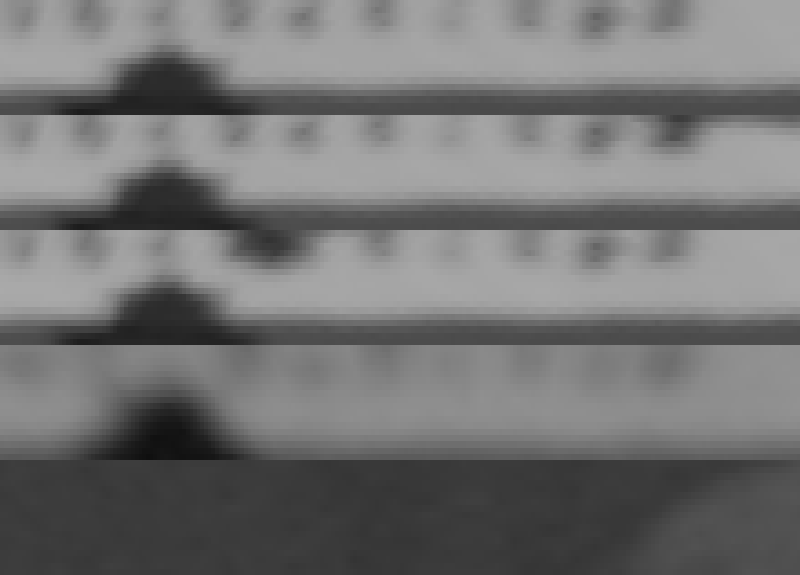

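Sub-pixel results:
- **Pointer at the open stop:** 241.7°, against an expected 241.65°.
- **Pointer now:** 213.4°, with the finger commanded to 213°.
- **Tongue:** 206.4°.

I'll push to about 207.3°, measure, then trim.

```bash
cat >> h.py <<'E'
import pickle
z=76
def push(th0,th1):
    P,q=pose(th0,36,140,-1); bot.move_to(P,q); P[2]=z; bot.servo_line(P,speed=120)
    P,q=pose(th0,20,z,-1); bot.servo_line(P,speed=60)
    for th in np.linspace(th0,th1,max(2,int(np.ceil(abs(th1-th0)/3))+1)):
        P,q=pose(th,17.5,z,-1)
        if bot.servo_line(P,q,speed=12,until_force=8): print("stop",th); break
    bot.dwell(.1); print("tcp err",bot.read_state()['ee_pos']-P); away(th1,17.5)
def measure(n):
    c=cam("top"); pickle.dump(c,open(n+'.pkl','wb')); B=pickle.load(open('top1.pkl','rb'))
    a,r,I=polar(c); _,_,J=polar(B); k=(r>=73)&(r<=77)
    d=(J.astype(float)-I)[k].mean(0); w=(a<225)*np.clip(d-4,0,None); ptr=(w*a).sum()/w.sum()
    k=(r>=80)&(r<=84); d=160-I[k].astype(float).mean(0); w=(a<216)*np.clip(d-4,0,None)
    print("ptr",ptr,"tongue",(w*a).sum()/w.sum(),"clock",bot.read_state()['clock']); return c
E
python3 - <<'E'
from h import *
measure('tmp'); push(213.5,206.9); measure('top3')
E
```

```text
ptr 213.41556074766356 tongue 206.3775828818074 clock 22.0083
tcp err [-0.00427699  0.0347986  -0.02683034]
ptr 207.47040816326532 tongue 206.3746340347667 clock 28.0667
```

```bash
python3 - <<'E'
from h import *
push(208,205.85); c=measure('top4'); zoom(c,'pics/z4.png')
a,r,I=polar(c)
for rr in range(72,85): 
    d=160-I[r==rr][0].astype(float); w=((a>201)&(a<212))*np.clip(d-25,0,None); print(rr,round((w*a).sum()/w.sum(),2),int(d.max()),end=' | ')
E
```

```text
tcp err [ 0.03617476 -0.03943666 -0.00795396]
ptr 206.84899809160308 tongue 206.37978918423462 clock 33.4
72 207.53 82 | 73 206.97 79 | 74 206.86 68 | 75 207.13 64 | 76 206.65 62 | 77 206.56 56 | 78 206.47 46 | 79 206.42 53 | 80 206.32 72 | 81 206.32 96 | 82 206.35 112 | 83 206.38 115 | 84 206.32 116 |
```

View pics/z4.png

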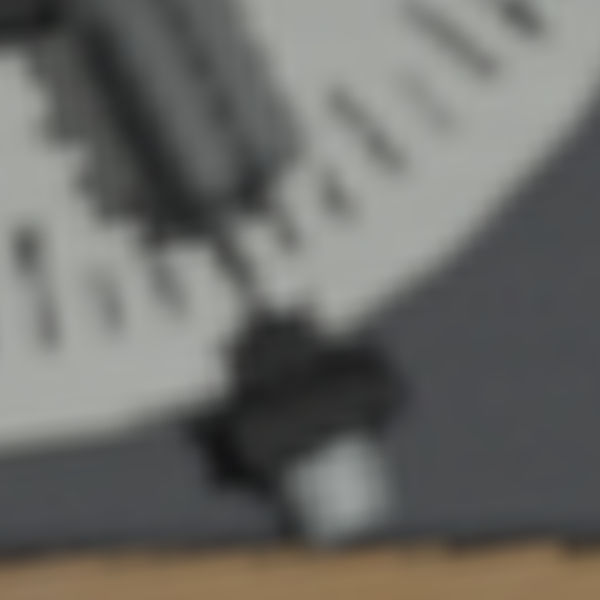

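The zoom shows the pointer tip at about (245,272) and the tongue at about (280,335), which lie on one radial line. Tick bleed may bias the pointer centroid, so I'll cross-check using the paddle's own rotation between the stored pictures.

```bash
python3 - <<'E'
from h import *
D={n:pickle.load(open(n+'.pkl','rb')) for n in('top1','top2','top3','top4')}
a=np.arange(185,265,.1); r=np.arange(50,71,.5)
L={n:polar(c,z=92,r=r,a=a)[2].astype(np.float32) for n,c in D.items()}
def shift(n,m,c0):   # rotation from n to m, paddle around c0 in n
    k=np.abs(a-c0)<11; T=L[n][:,k]; res=cv2.matchTemplate(L[m],T,cv2.TM_CCOEFF_NORMED)[0]; i=res.argmax()
    y=res[i-1:i+2]; s=.5*(y[0]-y[2])/(y[0]-2*y[1]+y[2]); return ((i+s)-np.where(k)[0][0])*.1, y[1]
for n,m,c0 in(('top1','top2',241.6),('top1','top3',241.6),('top1','top4',241.6),('top2','top3',213.5),('top2','top4',213.5),('top3','top4',207.5)): print(n,m,shift(n,m,c0))
# pointer only beyond tick region: r 76.5..78.5, raw and differenced
B=D['top1']
for n in('top2','top3','top4'):
    for lo,hi in((73,75),(75,77),(76,78)):
        rr=np.arange(lo,hi+.1,.5); aa=np.arange(198,222,.1)
        I=polar(D[n],r=rr,a=aa)[2].astype(float).mean(0); J=polar(B,r=rr,a=aa)[2].astype(float).mean(0)
        o=[]
        for d in (J-I,(J-I)/(J-30)): w=np.clip(d-.15*d.max(),0,None); o.append(round((w*aa).sum()/w.sum(),2))
        print(n,lo,hi,o)
E
```

```text
top1 top2 (np.float64(-27.171421745419504), np.float32(0.98583263))
top1 top3 (np.float64(-33.105138620361686), np.float32(0.9799551))
top1 top4 (np.float64(-34.228796693682675), np.float32(0.9799685))
top2 top3 (np.float64(-5.958200123906136), np.float32(0.98691404))
top2 top4 (np.float64(-7.070309334993363), np.float32(0.98793375))
top3 top4 (np.float64(-0.9991600790061057), np.float32(0.9932468))
top2 73 75 [np.float64(213.4), np.float64(213.38)]
top2 75 77 [np.float64(213.43), np.float64(213.43)]
top2 76 78 [np.float64(213.48), np.float64(213.48)]
top3 73 75 [np.float64(207.51), np.float64(207.41)]
top3 75 77 [np.float64(207.37), np.float64(207.29)]
top3 76 78 [np.float64(207.25), np.float64(207.17)]
top4 73 75 [np.float64(206.81), np.float64(206.71)]
top4 75 77 [np.float64(206.88), np.float64(206.82)]
top4 76 78 [np.float64(206.84), np.float64(206.79)]
```

The paddle rotated 7.07° from the 213.43° picture, which puts the pointer at 206.4° against the tongue at 206.4°. They are aligned and the hand is clear, so I'll hand the job in.

```bash
python3 -c "
from rig import bot
print(bot.read_state()['clock']); print(bot.finish_job())"
```

```text
33.4
the job is handed in; nothing more can be done
None
```

I pushed the lever to the open stop, then back to the rider's tongue, and handed the job in at 33.4 s with the hand clear; the pointer is within about 0.5° of the tongue (paddle-rotation check 206.4° against 206.4°, direct pointer reading 206.8°).

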